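Move the spice jars to the counter rack in recipe order

ROBOT

A 7-joint arm with a two-finger parallel gripper is mounted at the origin on the work surface. World frame = base frame: x ahead of the robot, y to its left, z up, the work surface at z = 0. Lengths are in m, angles in rad, forces in N, time in s.
With the tool pointing down it reaches from about 0.4 to 0.85 m from the base axis. Payload 10.4 kg.
Tool frame: the origin (TCP) lies midway between the tips of the shut fingers; the grasp point (between the pads) lies arm.pinch_z behind it (arm.pinch_z is the distance from the TCP to the grasp point, in m); z points along the fingers, y is the line along which they close (so a half turn about z gives the same grasp; the last joint's range is limited). The gripper opens to 87 mm and grips with 3 to 60 N. Pads are 19 mm wide; open, the fingers measure 117 mm over their backs; the gripper's body (75 mm by 190 mm) begins 51 mm behind the grasp point.
Start: joints at [1.326, 0.332, -0.065, 1.46, 0.022, 1.35, -0.088], TCP at [0.138, -0.61, 0.223] pointing down, gripper open.
Joint ranges: [-2.6, 2.6], [-0.5, 2.12], [-1.47, 1.34], [0.16, 2.42], [-1.27, 4.41], [0.06, 2.06], [-2.6, 2.6]. Speed limits (rad/s): [2.22, 2.22, 2.79, 2.79, 3.14, 3.14, 3.14].

INTERFACE

Orientations are given as a unit quaternion [w, x, y, z].
In Python, from plant import arm, cams gives the robot as it stands.
- The arm moves only by the tool servo_tool, never from a script. Its argument "plan" is a list of rows, each a list of 2 entries, a list of its own where there are three numbers: the shift along the tool's x, y, z in m, then the turn, a rotation vector about the tool's x, y, z in degrees. A call has 1 to 8 rows; each row shifts and turns the commanded pose from where the row before left it, along the tool's axes as they then stand; what a row does not reach is not made up. A row lasts 1/10 s, in which the tool goes at most 50 mm and 8.59 degrees, less where a joint would pass 70% of its speed; a pose out of reach is approached as far as the arm can. A call is refused whole if a number of a shift passes 0.05 or a number of a turn 8.59, either way. A call with a gripper value outside its range is refused whole. "grip" is the gripper's target within -1 to 1 (shut at 1, half-way at 0, fully open at -1), set as the call begins (left out, the last holds). The fingers move at their own pace and stop on an object; "squeeze" is the grip in N (left out, the last holds). Time passes only in rows, so rows that do not move let the fingers close. It gives the time, the measured TCP pose, the force, the opening and the grip force at its end, in the units of the state.
- arm.get_obs(): the state, without advancing time (a new reading comes with each control period).
- cams.camera(name): name is "side" or "top"; returns the picture (480x640x3 uint8, red, green, blue); there is no depth.
- cams.camera_model(name): a dict with "camera_matrix" (3x3 intrinsics, pixels), "R" (3x3) and "t" (3): a world point X has camera coordinates R X + t. Camera axes: x right, y down, z forward; pixel columns grow to the right and rows downward; lengths in m; the calibration is good to about 2 mm. A picture is of the moment at which its call begins. camera_model takes no time and is no camera call.
- arm.job_done(): hands the job in; it is judged then, once.
The state is a dict: "time_s": time; "joint_positions": joint angles; "joint_vel": joint speeds; "joint_efforts": joint torques, N m; "eef_pos": TCP position; "eef_rot": TCP orientation; "wrist_force": force on the tool from outside, world axes, zero at the start; "ft_torque": the same for the moment, N m; "opening": finger opening in m; "grip_force": force on a finger pad.
Only numpy, scipy, OpenCV 4.12 (cv2) and the standard library are available. Lean on these libraries where they do the work, as an engineer would, in place of code of your own. Each camera call takes 0.05 s, during which the arm holds its last target. There are 200 camera calls.

TASK

The four spice jars stand in the light plywood carry rack in the order in which they go into the dough. Move them all to the empty dark counter rack, one jar to a well, in the same order: the jar nearest the robot in the carry rack goes into the counter rack's nearest well, and so on to the farthest. The jars are glass: set each one down gently, upright on the floor of its well, and do not drop or tip any on the way.

Things in the scene. Friction and masses are not known exactly. Their poses are not given: they have to be found in the camera images.
- jar_tall_mid (a point): Tall slim round glass jar, 42 mm across, 104 mm high, with a black plastic lid 40 mm across that takes its top 22 mm. About 160 g. Point: on its axis, half-way up; z up. Starts upright in a well of the carry rack, roughly square to it.
- jar_squat_mid (a point): Squat round glass jar, 46 mm across, 72 mm high, with a flat steel lid 45 mm across that takes its top 14 mm. About 160 g. Point: on its axis, half-way up; z up. Starts upright in a well of the carry rack, roughly square to it.
- jar_square_mid (a point): Square glass jar, 42 mm by 42 mm, straight sides to 74 mm, then a round light-wood lid 38 mm across, 92 mm high in all; x and y are square to its sides. About 160 g. Point: on its axis, half-way up; z up. Starts upright in a well of the carry rack, roughly square to it.
- jar_hex_mid (a point): Hexagonal glass jar, 38 mm across flats (two flats face its +y and -y; 44 mm across corners, along x), straight sides to 62 mm, then a round brass lid 36 mm across, 82 mm high in all. About 160 g. Point: on its axis, half-way up; z up. Starts upright in a well of the carry rack, roughly square to it.
- carry_rack: Carry rack, full at the start: light plywood, 316 x 80 mm, with raised end boards (58 mm high, hand slots). Four square wells, 64 mm inside, in a row along its x, at x = -108, -36, 36, 108 mm, y = 0; 8 mm walls reach 22 mm above the table, well floors (cork) 12 mm. Origin: centre of its underside, on the table; z up. Its -x end is nearest the robot, yaw within 0.3 rad; left or right side; fixed.
- counter_rack: Counter rack, empty at the start: dark wood, 300 x 80 mm, with low steel end plates (22 mm high). Four square wells, 64 mm inside, in a row along its x, at x = -108, -36, 36, 108 mm, y = 0; 8 mm walls reach 22 mm above the table, well floors (cork) 12 mm. Origin: centre of its underside, on the table; z up. Its -x end is nearest the robot, yaw within 0.3 rad; left or right side; fixed.
- cork_tall: Cork pad, 63 mm square and 4 mm thick, that lines the carry-rack well in which the tall jar stands at the start, and stays there: it shows that jar's first place in the row. Fixed. Origin: centre of its underside, 8 mm above the table.
- cork_squat: Cork pad, 63 mm square and 4 mm thick, that lines the carry-rack well in which the squat jar stands at the start, and stays there: it shows that jar's first place in the row. Fixed. Origin: centre of its underside, 8 mm above the table.
- cork_square: Cork pad, 63 mm square and 4 mm thick, that lines the carry-rack well in which the square jar stands at the start, and stays there: it shows that jar's first place in the row. Fixed. Origin: centre of its underside, 8 mm above the table.
- cork_hex: Cork pad, 63 mm square and 4 mm thick, that lines the carry-rack well in which the hexagonal jar stands at the start, and stays there: it shows that jar's first place in the row. Fixed. Origin: centre of its underside, 8 mm above the table.
Mind the look-alikes: they are no part of the job. What is shaped like the part that bears jar_square_mid but purple is not meant.

How it is judged:
At the end, for the whole second after the job is handed in: All four jars stand in the counter rack, each in the well of the same rank (counted from the robot's end) as the carry-rack well it came from: within 15 mm of the well's centre along and across the rack, resting on the well floor (height within 4 mm), upright within 0.1 rad, and at rest (((x of cork_tall in the frame of carry_rack between -0.128 and -0.088 m and x of jar_tall_mid in the frame of counter_rack between -0.123 and -0.093 m) or (x of cork_tall in the frame of carry_rack between -0.056 and -0.016 m and x of jar_tall_mid in the frame of counter_rack between -0.051 and -0.021 m) or (x of cork_tall in the frame of carry_rack between 0.016 and 0.056 m and x of jar_tall_mid in the frame of counter_rack between 0.021 and 0.051 m) or (x of cork_tall in the frame of carry_rack between 0.088 and 0.128 m and x of jar_tall_mid in the frame of counter_rack between 0.093 and 0.123 m)) and y of jar_tall_mid in the frame of counter_rack between -0.015 and 0.015 m and z of jar_tall_mid in the frame of counter_rack between 0.06 and 0.068 m and angle between each of jar_tall_mid, jar_squat_mid, jar_square_mid, jar_hex_mid's own z axis and vertical below 0.1 rad and linear speed of each of jar_tall, jar_squat, jar_square, jar_hex below 0.02 m/s and ((x of cork_squat in the frame of carry_rack between -0.128 and -0.088 m and x of jar_squat_mid in the frame of counter_rack between -0.123 and -0.093 m) or (x of cork_squat in the frame of carry_rack between -0.056 and -0.016 m and x of jar_squat_mid in the frame of counter_rack between -0.051 and -0.021 m) or (x of cork_squat in the frame of carry_rack between 0.016 and 0.056 m and x of jar_squat_mid in the frame of counter_rack between 0.021 and 0.051 m) or (x of cork_squat in the frame of carry_rack between 0.088 and 0.128 m and x of jar_squat_mid in the frame of counter_rack between 0.093 and 0.123 m)) and y of jar_squat_mid in the frame of counter_rack between -0.015 and 0.015 m and z of jar_squat_mid in the frame of counter_rack between 0.044 and 0.052 m and ((x of cork_square in the frame of carry_rack between -0.128 and -0.088 m and x of jar_square_mid in the frame of counter_rack between -0.123 and -0.093 m) or (x of cork_square in the frame of carry_rack between -0.056 and -0.016 m and x of jar_square_mid in the frame of counter_rack between -0.051 and -0.021 m) or (x of cork_square in the frame of carry_rack between 0.016 and 0.056 m and x of jar_square_mid in the frame of counter_rack between 0.021 and 0.051 m) or (x of cork_square in the frame of carry_rack between 0.088 and 0.128 m and x of jar_square_mid in the frame of counter_rack between 0.093 and 0.123 m)) and y of jar_square_mid in the frame of counter_rack between -0.015 and 0.015 m and z of jar_square_mid in the frame of counter_rack between 0.054 and 0.062 m and ((x of cork_hex in the frame of carry_rack between -0.128 and -0.088 m and x of jar_hex_mid in the frame of counter_rack between -0.123 and -0.093 m) or (x of cork_hex in the frame of carry_rack between -0.056 and -0.016 m and x of jar_hex_mid in the frame of counter_rack between -0.051 and -0.021 m) or (x of cork_hex in the frame of carry_rack between 0.016 and 0.056 m and x of jar_hex_mid in the frame of counter_rack between 0.021 and 0.051 m) or (x of cork_hex in the frame of carry_rack between 0.088 and 0.128 m and x of jar_hex_mid in the frame of counter_rack between 0.093 and 0.123 m)) and y of jar_hex_mid in the frame of counter_rack between -0.015 and 0.015 m and z of jar_hex_mid in the frame of counter_rack between 0.049 and 0.057 m); the robot touches nothing.
It fails at once if a jar is tipped over (leans more than 0.7 rad) (angle between any of jar_tall_mid, jar_squat_mid, jar_square_mid, jar_hex_mid's own z axis and vertical above 0.7 rad).
It fails at once if a jar is dropped (falls free of the fingers from more than about 25 mm) ((contact force between the fingers and jar_tall below 0.3 N and linear speed of jar_tall above 0.7 m/s) or (contact force between the fingers and jar_squat below 0.3 N and linear speed of jar_squat above 0.7 m/s) or (contact force between the fingers and jar_square below 0.3 N and linear speed of jar_square above 0.7 m/s) or (contact force between the fingers and jar_hex below 0.3 N and linear speed of jar_hex above 0.7 m/s)).
It also fails if it takes over 115 s, if anything falls off the work surface, if the arm or the gripper's body presses on something with over 40 N, if the wrist force passes 120 N, or if a joint passes its speed limit or range.

## Working session

There is one attempt and no reset: what is moved stays moved. The work goes in short steps, Python scripts to look and compute and a tool call to move; the robot and the scene stay as the last step left them, time stands still between calls to the robot, and variables do not carry over. Pictures are saved under pics/ and viewed, at most 14 in all, crops included, and the job is handed in when it is done.

Besides the shell and the picture viewer there is one more tool, called as a command line: name --argument value ..., lists and objects as JSON in quotes. servo_tool: Moves the arm, as the interface text tells. Its arguments: {"type":"object","properties":{"plan":{"type":"array"},"grip":{"type":"number"},"squeeze":{"type":"number"}},"required":["plan"]}

```bash
ls; mkdir -p pics; python3 - <<'E'
from plant import arm,cams
import cv2,json
for n in("top","side"):
    cv2.imwrite(f"pics/{n}0.png",cams.camera(n)[...,::-1])
    print(n,{k:(v.tolist() if hasattr(v,'tolist') else v) for k,v in cams.camera_model(n).items()})
o=arm.get_obs();print(o);print(arm.pinch_z)
E
```

```text
pics
top {'camera_matrix': [[467.8020106714641, 0.0, 324.88553841647024], [0.0, 467.8020106714641, 238.03787105170795], [0.0, 0.0, 1.0]], 'R': [[0.0033345913938461072, -0.9999279921366845, 0.011527837686884243], [-0.9895637288288441, -0.004960277466900354, -0.14401049348504313], [0.14405730487063256, -0.010927313894568098, -0.9895090129576685]], 't': [-0.03758191894807831, 0.4796316539560871, 0.7290695075025538]}
side {'camera_matrix': [[554.9981277692767, 0.0, 316.67133332759147], [0.0, 554.9981277692767, 231.69071114157143], [0.0, 0.0, 1.0]], 'R': [[-0.9289604700378908, -0.3701730652031887, -0.0020849232735403954], [-0.2119769914461363, 0.5365631217359721, -0.8168021617811703], [0.30347685283135745, -0.7583349643732799, -0.5769141024490133]], 't': [0.4611739991105753, 0.16231153453918676, 0.8448123982876496]}
{'time_s': 0.1, 'joint_positions': array([ 1.32640385,  0.33279065, -0.06471395,  1.46087308,  0.0216007 ,
        1.34989534, -0.08848843]), 'joint_vel': array([ 0.00032758, -0.0037762 , -0.00066672, -0.00151739, -0.00119398,
        0.00019606,  0.00016155]), 'joint_efforts': array([ 1.49919713e-03, -6.24552727e+01,  2.48154189e-02, -3.90721714e+01,
       -6.14422979e-02,  3.66291613e-02,  1.15379094e-04]), 'eef_pos': array([ 0.13741311, -0.60934534,  0.22183727]), 'eef_rot': array([-6.27939696e-04,  9.93854650e-01,  1.10691147e-01, -9.73239908e-05]), 'wrist_force': array([-0.04800313,  0.07209942, -0.46265014]), 'ft_torque': array([-0.0346801 , -0.05833595,  0.06420576]), 'grip_force': 0.0, 'opening': 0.08709479866716226}
0.0187
```

View pics/top0.png

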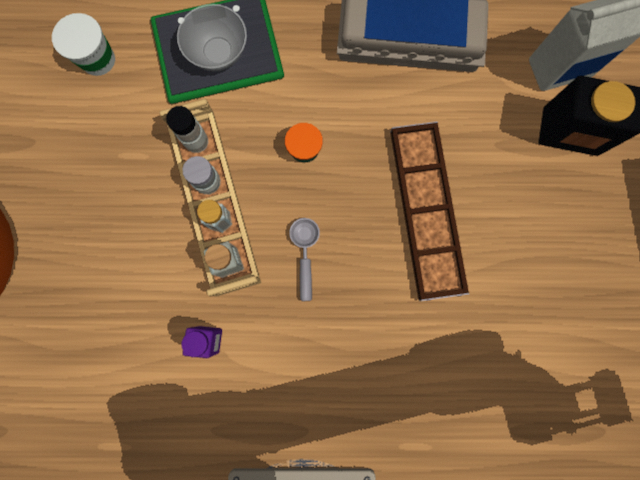

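View pics/side0.png

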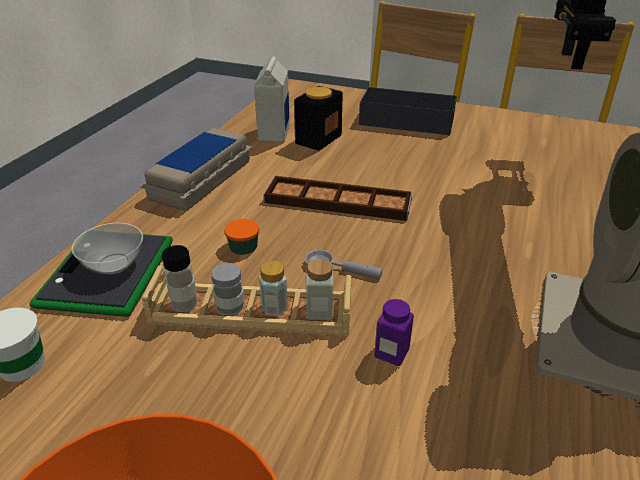

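The pictures show the full carry rack on the left, with lids in the top view at (182,121) black, (199,172) steel, (210,212) brass and (221,258) wood. The empty dark counter rack is on the right, about (430,210).

Candidates for the square jar: the wood-lid jar at (221,258), the brass-lid jar at (210,212), and the purple look-alike at (202,342), which stands outside the rack and is rejected. The orange tub at (304,141) is also not part of the job. I'll check this in a close crop.

```bash
python3 - <<'E'
import cv2,numpy as np
t=cv2.imread("pics/top0.png")
a=t[100:300,150:270];b=t[115:315,375:495]
cv2.imwrite("pics/crop1.png",cv2.resize(np.hstack([a,b]),None,fx=3,fy=3,interpolation=cv2.INTER_CUBIC))
s=cv2.imread("pics/side0.png")
cv2.imwrite("pics/crop2.png",cv2.resize(s[235:345,140:360],None,fx=3.6,fy=3.6,interpolation=cv2.INTER_CUBIC))
E
```

```text
(no output)
```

View pics/crop1.png

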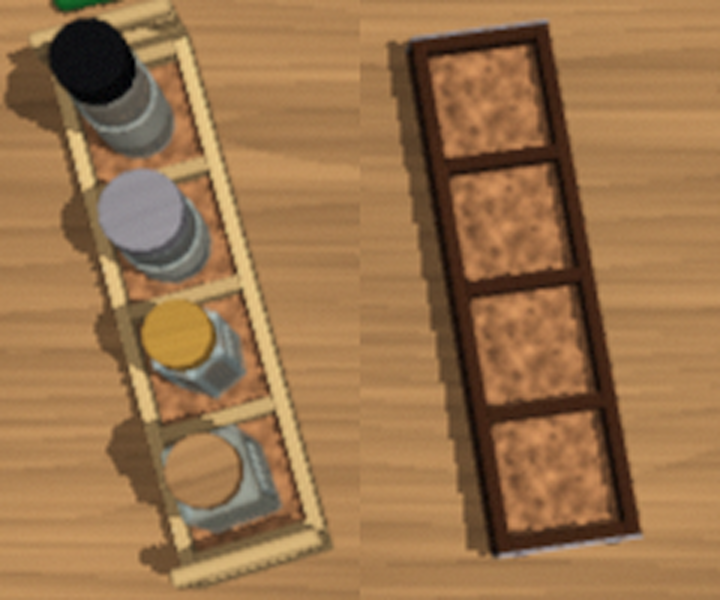

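View pics/crop2.png

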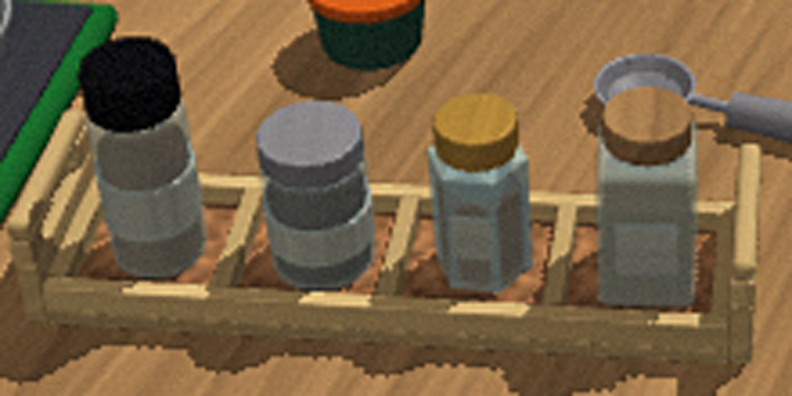

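Crop check: near to far, the carry rack holds the square jar (wood lid at crop 202,470), hex (brass, 177,333), squat (steel, 141,210) and tall (black, 93,60). Both crops agree. The purple jar is outside the rack. Next I'll measure the poses.

```bash
cat > h.py <<'E'
import numpy as np
from scipy.spatial.transform import Rotation as Ro
from scipy.optimize import least_squares
from plant import arm,cams
def model(n):
    m=cams.camera_model(n);return [np.array(m[k]) for k in("camera_matrix","R","t")]
def proj(P,n="top"):
    K,R,t=model(n);c=(K@(R@np.atleast_2d(P).T+t[:,None])).T;return c[:,:2]/c[:,2:]
def back(uv,z,n="top"):
    K,R,t=model(n);d=R.T@np.linalg.solve(K,[*uv,1]);o=-R.T@t;return o+d*(z-o[2])/d[2]
def delta(x,y,z,yaw):
    "shift in tool axes, then turn about tool z (deg) to reach target TCP, tool down, tool x at yaw"
    o=arm.get_obs();w,*v=o["eef_rot"];R=Ro.from_quat([*v,w])
    T=Ro.from_matrix(np.column_stack([[np.cos(yaw),np.sin(yaw),0],[np.sin(yaw),-np.cos(yaw),0],[0,0,-1]]))
    print("t",round(o["time_s"],2),"p",o["eef_pos"].round(4),"shift mm",(R.inv().apply(np.array([x,y,z])-o["eef_pos"])*1e3).round(1),
     "turn deg",np.degrees((R.inv()*T).as_rotvec()).round(2),"F",o["wrist_force"].round(1),"open",round(o["opening"],4),"grip",round(o["grip_force"],1))
E
python3 - <<'E'
from h import *
cr=lambda u,v,ox,oy:((u+.5)/3-.5+ox,(v+.5)/3-.5+oy)
# counter rack: outer corners z=.022 + inner well corners
img=[cr(u-360,v,375,115) for u,v in[(410,42),(548,24),(638,537),(494,555)]]
for p in img:print(back(p,.022).round(4))
L=np.array([[.15,.04,.022],[.15,-.04,.022],[-.15,-.04,.022],[-.15,.04,.022]])
def W(p,L):
    c,s=np.cos(p[2]),np.sin(p[2]);return np.c_[p[0]+c*L[:,0]-s*L[:,1],p[1]+s*L[:,0]+c*L[:,1],L[:,2]]
r=least_squares(lambda p:(proj(W(p,L))-img).ravel(),[.6,-.2,.1]);print("counter",r.x.round(4),r.fun.round(1))
wells=np.array([[x,0,.012] for x in(-.108,-.036,.036,.108)]);print(W(r.x,wells).round(4))
# carry: lids
J=[("square",202,470,.104),("hex",177,333,.094),("squat",141,210,.084),("tall",93,60,.116)]
P=np.array([back(cr(u,v,150,100),z) for _,u,v,z in J]);print(P.round(4),np.linalg.norm(np.diff(P,axis=0),axis=1))
# carry rack: dividers junctions on the right wall's inner edge, z=.022, and outer edge
img=[cr(u,v,150,100) for u,v in[(206,164),(241,281),(274,401)]]
Lc=np.array([[.072,-.032,.022],[0,-.032,.022],[-.072,-.032,.022]])
r2=least_squares(lambda p:(proj(W(p,Lc))-img).ravel(),[.6,.2,.1]);print("carry",r2.x.round(4),r2.fun.round(1));print(W(r2.x,wells).round(4))
# checks in side view
print("side lids",proj(P,"side").round(0).tolist())
print("side counter corners",proj(W(r.x,L),"side").round(0).tolist())
E
```

```text
[ 0.6726 -0.1496  0.022 ]
[ 0.6841 -0.2294  0.022 ]
[ 0.3907 -0.2695  0.022 ]
[ 0.3807 -0.1904  0.022 ]
counter [ 0.5323 -0.2097  0.1366] [ 0.  -1.6 -0.3 -1.2  0.2  1.   0.1  1.5]
[[ 0.4253 -0.2244  0.012 ]
 [ 0.4966 -0.2146  0.012 ]
 [ 0.5679 -0.2048  0.012 ]
 [ 0.6393 -0.195   0.012 ]]
[[0.4417 0.1239 0.104 ]
 [0.5122 0.1412 0.094 ]
 [0.5791 0.1647 0.084 ]
 [0.6473 0.1834 0.116 ]] [0.07323955 0.07164542 0.07761533]
carry [0.5472 0.1551 0.3029] [ 0.  -0.5 -0.3 -0.   0.3  0.5]
[[0.4442 0.1229 0.012 ]
 [0.5129 0.1443 0.012 ]
 [0.5816 0.1658 0.012 ]
 [0.6503 0.1873 0.012 ]]
side lids [[320.0, 265.0], [272.0, 267.0], [226.0, 271.0], [178.0, 251.0]]
side counter corners [[263.0, 194.0], [275.0, 175.0], [413.0, 192.0], [408.0, 212.0]]
```

```bash
python3 - <<'E'
from h import *
delta(.55,-.25,.222,.303)
E
```

```text
t 0.1 p [ 0.1374 -0.6093  0.2218] shift mm [ 4.815e+02 -2.598e+02  1.000e-01] turn deg [-0.07  0.   -4.65] F [-0.   0.1 -0.5] open 0.0871 grip 0.0
```

servo_tool --plan '[[[0.04, -0.0217, 0], [0, 0, -0.6]], [[0.04, -0.0217, 0], [0, 0, -0.6]], [[0.04, -0.0217, 0], [0, 0, -0.6]], [[0.04, -0.0217, 0], [0, 0, -0.6]], [[0.04, -0.0217, 0], [0, 0, -0.6]], [[0.04, -0.0217, 0], [0, 0, -0.6]], [[0.04, -0.0217, 0], [0, 0, -0.6]], [[0.04, -0.0217, 0], [0, 0, -0.4]]]' --grip -1 --squeeze 20

```text
time_s: 0.9
eef_pos: [0.4033, -0.3586, 0.2224]
eef_rot: [-0.0, 0.989, 0.151, -0.0]
wrist_force: [1.3, -0.6, 0.2]
opening: 0.0873
grip_force: 0.0
```

servo_tool --plan '[[[0.04, -0.0217, 0], [0, 0, 0]], [[0.04, -0.0217, 0], [0, 0, 0]], [[0.04, -0.0217, 0], [0, 0, 0]], [[0.0223, -0.0386, 0], [0, 0, 0]], [[0.0223, -0.0386, 0], [0, 0, 0]], [[0.0223, -0.0386, 0], [0, 0, 0]], [[0.0223, -0.0386, 0], [0, 0, 0]], [[0.0223, -0.0386, 0], [0, 0, 0]]]'

```text
time_s: 1.7
eef_pos: [0.5466, -0.0432, 0.2224]
eef_rot: [0.0, 0.989, 0.15, -0.0]
wrist_force: [1.7, -0.5, -0.3]
opening: 0.0869
grip_force: 0.0
```

```bash
python3 - <<'E'
from h import *
delta(.6485,.1855,.222,.303)
E
```

```text
t 1.7 p [ 0.5466 -0.0432  0.2224] shift mm [ 165.3 -188.     0.3] turn deg [ 0.01  0.02 -0.07] F [ 1.7 -0.5 -0.3] open 0.0869 grip 0.0
```

servo_tool --plan '[[[0.027, -0.031, 0], [0, 0, 0]], [[0.027, -0.031, 0], [0, 0, 0]], [[0.027, -0.031, 0], [0, 0, 0]], [[0.027, -0.031, 0], [0, 0, 0]], [[0.027, -0.031, 0], [0, 0, 0]], [[0.01, -0.012, 0], [0, 0, 0]], [[0, 0, 0], [0, 0, 0]], [[0, 0, 0], [0, 0, 0]]]'

```text
time_s: 2.5
eef_pos: [0.6353, 0.1568, 0.2221]
eef_rot: [0.0, 0.989, 0.15, -0.0]
wrist_force: [-0.9, -0.4, 0.1]
opening: 0.0871
grip_force: 0.0
```

```bash
python3 - <<'E'
from h import *
import cv2
delta(.6485,.1855,.054,.303)
cv2.imwrite("pics/s1.png",cams.camera("side")[150:400,60:480,::-1])
E
```

```text
t 2.5 p [0.6353 0.1568 0.2221] shift mm [ 21.3 -23.6 168. ] turn deg [ 0.03  0.06 -0.07] F [-0.9 -0.4  0.1] open 0.0871 grip 0.0
```

View pics/s1.png

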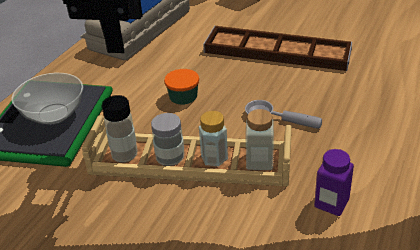

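The gripper shows near crop (110,30), above and behind the tall jar, and nothing has been disturbed. I'll align and descend.

servo_tool --plan '[[[0.021, -0.0236, 0], [0, 0, 0]], [[0, 0, 0.02], [0, 0, 0]], [[0, 0, 0.04], [0, 0, 0]], [[0, 0, 0.04], [0, 0, 0]], [[0, 0, 0.034], [0, 0, 0]], [[0, 0, 0.022], [0, 0, 0]], [[0, 0, 0.012], [0, 0, 0]], [[0, 0, 0], [0, 0, 0]]]'

```text
time_s: 3.35
eef_pos: [0.6479, 0.1846, 0.0534]
eef_rot: [0.001, 0.989, 0.15, -0.001]
wrist_force: [1.1, -0.1, 0.5]
opening: 0.0869
grip_force: 0.0
```

servo_tool --plan '[[[0, 0, 0], [0, 0, 0]], [[0, 0, 0], [0, 0, 0]], [[0, 0, 0], [0, 0, 0]], [[0, 0, 0], [0, 0, 0]], [[0, 0, 0], [0, 0, 0]], [[0, 0, 0], [0, 0, 0]], [[0, 0, 0], [0, 0, 0]], [[0, 0, 0], [0, 0, 0]]]' --grip 1

```text
time_s: 4.15
eef_pos: [0.6484, 0.1867, 0.0546]
eef_rot: [-0.0, 0.989, 0.151, 0.0]
wrist_force: [0.6, 0.6, 1.1]
opening: 0.0415
grip_force: 20.0
```

servo_tool --plan '[[[0, 0, -0.008], [0, 0, 0]], [[0, 0, -0.015], [0, 0, 0]], [[0, 0, -0.02], [0, 0, 0]], [[0, 0, -0.022], [0, 0, 0]], [[0, 0, -0.02], [0, 0, 0]], [[0, 0, -0.015], [0, 0, 0]], [[-0.004, 0.012, 0], [0, 0, 0]], [[-0.0078, 0.023, 0], [0, 0, 0]]]'

```text
time_s: 4.95
eef_pos: [0.6471, 0.1507, 0.1546]
eef_rot: [-0.0, 0.988, 0.152, 0.0]
wrist_force: [-0.1, -0.1, -3.0]
opening: 0.0415
grip_force: 20.0
```

servo_tool --plan '[[[-0.0102, 0.03, 0], [0, 0, 0]], [[-0.0102, 0.03, 0], [0, 0, 0]], [[-0.0102, 0.03, 0], [0, 0, 0]], [[-0.0102, 0.03, 0], [0, 0, 0]], [[-0.0102, 0.03, 0], [0, 0, 0]], [[-0.0102, 0.03, 0], [0, 0, 0]], [[-0.0102, 0.03, 0], [0, 0, 0]], [[-0.0102, 0.03, 0], [0, 0, 0]]]'

```text
time_s: 5.75
eef_pos: [0.64, -0.1064, 0.1536]
eef_rot: [0.0, 0.989, 0.15, -0.001]
wrist_force: [-0.8, 0.8, -1.5]
opening: 0.0416
grip_force: 20.0
```

servo_tool --plan '[[[-0.0102, 0.03, 0], [0, 0, 0]], [[-0.0102, 0.03, 0], [0, 0, 0]], [[-0.005, 0.016, 0], [0, 0, 0]], [[0, 0, 0], [0, 0, 3]], [[0, 0, 0], [0, 0, 4]], [[0, 0, 0], [0, 0, 2.5]], [[0, 0, 0], [0, 0, 0]], [[0, 0, 0], [0, 0, 0]]]'

```text
time_s: 6.55
eef_pos: [0.6392, -0.1837, 0.1542]
eef_rot: [-0.0, 0.998, 0.069, -0.0]
wrist_force: [-1.3, -0.0, -2.2]
opening: 0.0414
grip_force: 20.0
```

```bash
python3 - <<'E'
from h import *
import cv2
delta(.6393,-.195,.054,.137)
a=cams.camera("side")[60:280,220:450,::-1]; b=cams.camera("top")[100:320,360:590,::-1]
import numpy as np
cv2.imwrite("pics/s2.png",cv2.resize(np.hstack([a,b]),None,fx=1.7,fy=1.7,interpolation=cv2.INTER_CUBIC))
E
```

```text
t 6.55 p [ 0.6392 -0.1837  0.1542] shift mm [ -1.4  11.2 100.2] turn deg [-0.01  0.03  0.06] F [-1.3 -0.  -2.2] open 0.0414 grip 20.0
```

View pics/s2.png

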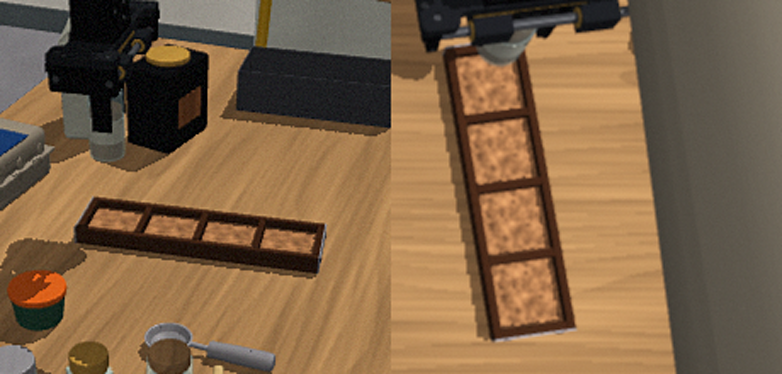

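The tall jar hangs in the fingers at crop (108,140), with the rack clear below it. The projected rack corners match the side view. Lowering.

servo_tool --plan '[[[-0.0014, 0.0112, 0], [0, 0, 0]], [[0, 0, 0], [0, 0, 0]], [[0, 0, 0.015], [0, 0, 0]], [[0, 0, 0.025], [0, 0, 0]], [[0, 0, 0.025], [0, 0, 0]], [[0, 0, 0.015], [0, 0, 0]], [[0, 0, 0.01], [0, 0, 0]], [[0, 0, 0.005], [0, 0, 0]]]'

```text
time_s: 7.45
eef_pos: [0.6394, -0.1951, 0.0586]
eef_rot: [-0.0, 0.998, 0.068, -0.0]
wrist_force: [-0.0, 0.9, -2.7]
opening: 0.0415
grip_force: 20.0
```

servo_tool --plan '[[[0, 0, 0.002], [0, 0, 0]], [[0, 0, 0.0015], [0, 0, 0]], [[0, 0, 0.001], [0, 0, 0]], [[0, 0, 0], [0, 0, 0]]]'

```text
time_s: 7.85
eef_pos: [0.6398, -0.1953, 0.0556]
eef_rot: [0.0, 0.998, 0.068, 0.0]
wrist_force: [-0.0, -1.5, -1.4]
opening: 0.0416
grip_force: 20.0
```

```bash
python3 - <<'E'
from h import *
delta(.6393,-.195,.054,.137)
E
```

```text
t 7.85 p [ 0.6398 -0.1953  0.0556] shift mm [-0.5 -0.4  1.6] turn deg [ 0.02 -0.04 -0.05] F [-0.  -1.5 -1.4] open 0.0416 grip 20.0
```

servo_tool --plan '[[[0, 0, 0.001], [0, 0, 0]], [[0, 0, 0.0005], [0, 0, 0]], [[0, 0, 0], [0, 0, 0]]]'

```text
time_s: 8.15
eef_pos: [0.64, -0.1953, 0.0545]
eef_rot: [0.0, 0.998, 0.068, 0.001]
wrist_force: [-2.2, -0.1, 6.0]
opening: 0.0412
grip_force: 20.0
```

servo_tool --plan '[[[0, 0, 0], [0, 0, 0]], [[0, 0, 0], [0, 0, 0]], [[0, 0, 0], [0, 0, 0]], [[0, 0, 0], [0, 0, 0]], [[0, 0, 0], [0, 0, 0]], [[0, 0, 0], [0, 0, 0]]]' --grip -1

```text
time_s: 8.75
eef_pos: [0.6396, -0.1953, 0.0535]
eef_rot: [0.0, 0.998, 0.068, -0.0]
wrist_force: [0.7, -0.3, 0.0]
opening: 0.0812
grip_force: 0.0
```

servo_tool --plan '[[[0, 0, -0.015], [0, 0, 0]], [[0, 0, -0.03], [0, 0, 0]], [[0, 0, -0.04], [0, 0, 0]], [[0, 0, -0.04], [0, 0, 0]], [[0, 0, 0], [0, 0, -4]], [[0, 0, 0], [0, 0, -5.5]], [[0, 0, 0], [0, 0, 0]]]'

```text
time_s: 9.45
eef_pos: [0.6398, -0.1953, 0.18]
eef_rot: [0.0, 0.988, 0.151, 0.001]
wrist_force: [0.0, 0.2, -0.0]
opening: 0.0869
grip_force: 0.0
```

```bash
python3 - <<'E'
from h import *
delta(.579,.165,.18,.303)
E
```

```text
t 9.45 p [ 0.6398 -0.1953  0.18  ] shift mm [ 4.97e+01 -3.62e+02 -3.00e-01] turn deg [ 0.05 -0.06  0.04] F [ 0.   0.2 -0. ] open 0.0869 grip 0.0
```

servo_tool --plan '[[[0.005, -0.036, 0], [0, 0, 0]], [[0.005, -0.036, 0], [0, 0, 0]], [[0.005, -0.036, 0], [0, 0, 0]], [[0.005, -0.036, 0], [0, 0, 0]], [[0.005, -0.036, 0], [0, 0, 0]], [[0.005, -0.036, 0], [0, 0, 0]], [[0.005, -0.036, 0], [0, 0, 0]], [[0.005, -0.036, 0], [0, 0, 0]]]'

```text
time_s: 10.25
eef_pos: [0.5917, 0.093, 0.1791]
eef_rot: [0.0, 0.989, 0.149, 0.0]
wrist_force: [0.5, -0.4, -0.3]
opening: 0.0873
grip_force: 0.0
```

servo_tool --plan '[[[0.005, -0.036, 0], [0, 0, 0]], [[0.005, -0.036, 0], [0, 0, 0]], [[0, -0.002, 0], [0, 0, 0]], [[0, 0, 0], [0, 0, 0]], [[0, 0, 0], [0, 0, 0]]]'

```text
time_s: 10.75
eef_pos: [0.58, 0.1638, 0.1786]
eef_rot: [0.0, 0.989, 0.149, -0.0]
wrist_force: [0.7, 0.2, -0.8]
opening: 0.0872
grip_force: 0.0
```

```bash
python3 - <<'E'
from h import *
import cv2
delta(.579,.165,.042,.303)
cv2.imwrite("pics/s3.png",cams.camera("side")[110:350,120:440,::-1])
E
```

```text
t 10.75 p [0.58   0.1638 0.1786] shift mm [ -0.6  -1.6 136.6] turn deg [ 0.05  0.01 -0.21] F [ 0.7  0.2 -0.8] open 0.0872 grip 0.0
```

View pics/s3.png

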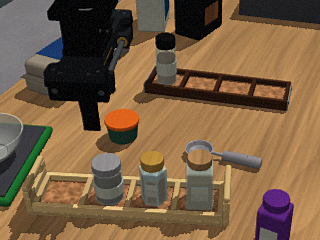

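The tall jar stands upright in the far counter well, crop (167,60), and the gripper hangs above the squat jar. Descending on the squat jar.

servo_tool --plan '[[[-0.0006, -0.0016, 0.015], [0, 0, 0]], [[0, 0, 0.03], [0, 0, 0]], [[0, 0, 0.035], [0, 0, 0]], [[0, 0, 0.03], [0, 0, 0]], [[0, 0, 0.018], [0, 0, 0]], [[0, 0, 0.009], [0, 0, 0]], [[0, 0, 0], [0, 0, 0]], [[0, 0, 0], [0, 0, 0]]]'

```text
time_s: 11.6
eef_pos: [0.579, 0.1665, 0.0421]
eef_rot: [-0.0, 0.989, 0.15, 0.0]
wrist_force: [0.0, 0.4, -0.1]
opening: 0.0872
grip_force: 0.0
```

servo_tool --plan '[[[0, 0, 0], [0, 0, 0]], [[0, 0, 0], [0, 0, 0]], [[0, 0, 0], [0, 0, 0]], [[0, 0, 0], [0, 0, 0]], [[0, 0, 0], [0, 0, 0]], [[0, 0, 0], [0, 0, 0]], [[0, 0, 0], [0, 0, 0]], [[0, 0, 0], [0, 0, 0]]]' --grip 1

```text
time_s: 12.4
eef_pos: [0.5787, 0.1665, 0.0416]
eef_rot: [0.0, 0.989, 0.15, 0.0]
wrist_force: [-0.3, -0.5, 0.2]
opening: 0.0456
grip_force: 20.0
```

```bash
python3 - <<'E'
from h import *
delta(.5679,-.2048,.042,.303)
E
```

```text
t 12.4 p [0.5787 0.1665 0.0416] shift mm [-1.207e+02  3.513e+02 -3.000e-01] turn deg [ 0.01 -0.01 -0.06] F [-0.3 -0.5  0.2] open 0.0456 grip 20.0
```

servo_tool --plan '[[[0, 0, -0.008], [0, 0, 0]], [[0, 0, -0.015], [0, 0, 0]], [[0, 0, -0.02], [0, 0, 0]], [[0, 0, -0.022], [0, 0, 0]], [[0, 0, -0.02], [0, 0, 0]], [[0, 0, -0.015], [0, 0, 0]], [[-0.004, 0.012, 0], [0, 0, 0]], [[-0.0078, 0.023, 0], [0, 0, 0]]]'

```text
time_s: 13.2
eef_pos: [0.5773, 0.1305, 0.1417]
eef_rot: [-0.0, 0.988, 0.152, 0.0]
wrist_force: [0.4, -1.5, -2.0]
opening: 0.0457
grip_force: 20.0
```

servo_tool --plan '[[[-0.0102, 0.0295, 0], [0, 0, 0]], [[-0.0102, 0.0295, 0], [0, 0, 0]], [[-0.0102, 0.0295, 0], [0, 0, 0]], [[-0.0102, 0.0295, 0], [0, 0, 0]], [[-0.0102, 0.0295, 0], [0, 0, 0]], [[-0.0102, 0.0295, 0], [0, 0, 0]], [[-0.0102, 0.0295, 0], [0, 0, 0]], [[-0.0102, 0.0295, 0], [0, 0, 0]]]'

```text
time_s: 14.0
eef_pos: [0.5689, -0.1223, 0.1407]
eef_rot: [-0.0, 0.989, 0.15, -0.001]
wrist_force: [0.4, -0.1, -1.7]
opening: 0.0453
grip_force: 20.0
```

servo_tool --plan '[[[-0.0102, 0.0295, 0], [0, 0, 0]], [[-0.0102, 0.0295, 0], [0, 0, 0]], [[-0.0069, 0.021, 0], [0, 0, 0]], [[0, 0, 0], [0, 0, 3]], [[0, 0, 0], [0, 0, 4]], [[0, 0, 0], [0, 0, 2.5]], [[0, 0, 0], [0, 0, 0]], [[0, 0, 0], [0, 0, 0]]]'

```text
time_s: 14.8
eef_pos: [0.5671, -0.205, 0.141]
eef_rot: [-0.0, 0.998, 0.069, -0.0]
wrist_force: [-0.0, -0.4, -1.7]
opening: 0.0454
grip_force: 20.0
```

```bash
python3 - <<'E'
from h import *
delta(.5679,-.2048,.0416,.137)
E
```

```text
t 14.8 p [ 0.5671 -0.205   0.141 ] shift mm [ 0.9 -0.  99.4] turn deg [-0.01  0.05  0.01] F [-0.  -0.4 -1.7] open 0.0454 grip 20.0
```

servo_tool --plan '[[[0.0009, 0, 0.015], [0, 0, 0]], [[0, 0, 0.025], [0, 0, 0]], [[0, 0, 0.025], [0, 0, 0]], [[0, 0, 0.017], [0, 0, 0]], [[0, 0, 0.009], [0, 0, 0]], [[0, 0, 0.004], [0, 0, 0]], [[0, 0, 0.0025], [0, 0, 0]], [[0, 0, 0.001], [0, 0, 0]]]'

```text
time_s: 15.6
eef_pos: [0.5691, -0.2044, 0.0435]
eef_rot: [0.0, 0.998, 0.068, 0.0]
wrist_force: [-0.6, -0.3, -1.0]
opening: 0.0455
grip_force: 20.0
```

servo_tool --plan '[[[0, 0, 0.0005], [0, 0, 0]], [[0, 0, 0.0005], [0, 0, 0]], [[0, 0, 0], [0, 0, 0]]]'

```text
time_s: 15.9
eef_pos: [0.5688, -0.2044, 0.0424]
eef_rot: [0.0, 0.998, 0.068, 0.0]
wrist_force: [-0.1, 0.4, -1.2]
opening: 0.0453
grip_force: 20.0
```

servo_tool --plan '[[[0, 0, 0.0007], [0, 0, 0]], [[0, 0, 0.0005], [0, 0, 0]], [[0, 0, 0], [0, 0, 0]]]'

```text
time_s: 16.2
eef_pos: [0.5689, -0.2044, 0.0415]
eef_rot: [0.0, 0.998, 0.068, 0.0]
wrist_force: [-2.5, 1.4, 4.9]
opening: 0.0456
grip_force: 20.0
```

servo_tool --plan '[[[0, 0, 0], [0, 0, 0]], [[0, 0, 0], [0, 0, 0]], [[0, 0, 0], [0, 0, 0]], [[0, 0, 0], [0, 0, 0]], [[0, 0, 0], [0, 0, 0]], [[0, 0, 0], [0, 0, 0]]]' --grip -1

```text
time_s: 16.8
eef_pos: [0.5687, -0.2043, 0.0408]
eef_rot: [0.0, 0.998, 0.068, 0.0]
wrist_force: [-0.1, 0.1, -0.1]
opening: 0.0834
grip_force: 0.0
```

servo_tool --plan '[[[0, 0, -0.015], [0, 0, 0]], [[0, 0, -0.03], [0, 0, 0]], [[0, 0, -0.04], [0, 0, 0]], [[0, 0, -0.04], [0, 0, 0]], [[0, 0, -0.005], [0, 0, -4]], [[0, 0, 0], [0, 0, -5.5]], [[0, 0, 0], [0, 0, 0]]]'

```text
time_s: 17.5
eef_pos: [0.5689, -0.2043, 0.1723]
eef_rot: [0.0, 0.988, 0.151, 0.001]
wrist_force: [-0.4, 0.5, -0.9]
opening: 0.0868
grip_force: 0.0
```

```bash
python3 - <<'E'
from h import *
delta(.5122,.142,.17,.303)
E
```

```text
t 17.5 p [ 0.5689 -0.2043  0.1723] shift mm [  49.5 -347.4    2. ] turn deg [ 0.06 -0.07  0.04] F [-0.4  0.5 -0.9] open 0.0868 grip 0.0
```

servo_tool --plan '[[[0.005, -0.035, 0], [0, 0, 0]], [[0.005, -0.035, 0], [0, 0, 0]], [[0.005, -0.035, 0], [0, 0, 0]], [[0.005, -0.035, 0], [0, 0, 0]], [[0.005, -0.035, 0], [0, 0, 0]], [[0.005, -0.035, 0], [0, 0, 0]], [[0.005, -0.035, 0], [0, 0, 0]], [[0.005, -0.035, 0], [0, 0, 0]]]'

```text
time_s: 18.3
eef_pos: [0.523, 0.0763, 0.1713]
eef_rot: [0.0, 0.989, 0.149, 0.0]
wrist_force: [1.0, -0.8, 1.5]
opening: 0.0874
grip_force: 0.0
```

servo_tool --plan '[[[0.005, -0.035, 0], [0, 0, 0]], [[0.0045, -0.03, 0], [0, 0, 0]], [[0, -0.002, 0], [0, 0, 0]], [[0, 0, 0], [0, 0, 0]], [[0, 0, 0], [0, 0, 0]]]'

```text
time_s: 18.8
eef_pos: [0.513, 0.1405, 0.1709]
eef_rot: [0.0, 0.989, 0.149, -0.0]
wrist_force: [0.3, -0.8, -0.4]
opening: 0.0869
grip_force: 0.0
```

```bash
python3 - <<'E'
from h import *
delta(.5122,.142,.036,.303)
E
```

```text
t 18.8 p [0.513  0.1405 0.1709] shift mm [ -0.2  -1.8 134.9] turn deg [ 0.04  0.01 -0.2 ] F [ 0.3 -0.8 -0.4] open 0.0869 grip 0.0
```

servo_tool --plan '[[[0, -0.0018, 0.015], [0, 0, 0]], [[0, 0, 0.03], [0, 0, 0]], [[0, 0, 0.035], [0, 0, 0]], [[0, 0, 0.028], [0, 0, 0]], [[0, 0, 0.018], [0, 0, 0]], [[0, 0, 0.009], [0, 0, 0]], [[0, 0, 0], [0, 0, 0]], [[0, 0, 0], [0, 0, 0]]]'

```text
time_s: 19.6
eef_pos: [0.5125, 0.1433, 0.0363]
eef_rot: [-0.0, 0.989, 0.15, 0.0]
wrist_force: [0.2, -0.7, -0.2]
opening: 0.0869
grip_force: 0.0
```

servo_tool --plan '[[[0, 0, 0], [0, 0, 0]], [[0, 0, 0], [0, 0, 0]], [[0, 0, 0], [0, 0, 0]], [[0, 0, 0], [0, 0, 0]], [[0, 0, 0], [0, 0, 0]], [[0, 0, 0], [0, 0, 0]], [[0, 0, 0], [0, 0, 0]], [[0, 0, 0], [0, 0, 0]]]' --grip 1

```text
time_s: 20.4
eef_pos: [0.5122, 0.1433, 0.0358]
eef_rot: [0.0, 0.989, 0.15, 0.0]
wrist_force: [0.8, 0.4, 0.6]
opening: 0.0384
grip_force: 19.8
```

```bash
python3 - <<'E'
from h import *
delta(.4966,-.2146,.036,.303)
E
```

```text
t 20.4 p [0.5122 0.1433 0.0358] shift mm [-1.214e+02  3.371e+02 -1.000e-01] turn deg [ 0.01 -0.   -0.06] F [0.8 0.4 0.6] open 0.0384 grip 19.8
```

servo_tool --plan '[[[0, 0, -0.008], [0, 0, 0]], [[0, 0, -0.015], [0, 0, 0]], [[0, 0, -0.02], [0, 0, 0]], [[0, 0, -0.022], [0, 0, 0]], [[0, 0, -0.02], [0, 0, 0]], [[0, 0, -0.015], [0, 0, 0]], [[-0.004, 0.012, 0], [0, 0, 0]], [[-0.0078, 0.023, 0], [0, 0, 0]]]'

```text
time_s: 21.2
eef_pos: [0.5111, 0.107, 0.136]
eef_rot: [-0.0, 0.988, 0.152, 0.0]
wrist_force: [0.8, -1.4, -1.4]
opening: 0.039
grip_force: 19.8
```

servo_tool --plan '[[[-0.0102, 0.0285, 0], [0, 0, 0]], [[-0.0102, 0.0285, 0], [0, 0, 0]], [[-0.0102, 0.0285, 0], [0, 0, 0]], [[-0.0102, 0.0285, 0], [0, 0, 0]], [[-0.0102, 0.0285, 0], [0, 0, 0]], [[-0.0102, 0.0285, 0], [0, 0, 0]], [[-0.0102, 0.0285, 0], [0, 0, 0]], [[-0.0102, 0.0285, 0], [0, 0, 0]]]'

```text
time_s: 22.0
eef_pos: [0.5, -0.1376, 0.1351]
eef_rot: [-0.0, 0.989, 0.15, -0.001]
wrist_force: [-0.1, 0.4, -0.5]
opening: 0.0386
grip_force: 19.8
```

servo_tool --plan '[[[-0.0102, 0.0285, 0], [0, 0, 0]], [[-0.0102, 0.0285, 0], [0, 0, 0]], [[-0.0076, 0.017, 0], [0, 0, 0]], [[0, 0, 0], [0, 0, 3]], [[0, 0, 0], [0, 0, 4]], [[0, 0, 0], [0, 0, 2.5]], [[0, 0, 0], [0, 0, 0]], [[0, 0, 0], [0, 0, 0]]]'

```text
time_s: 22.8
eef_pos: [0.4958, -0.2149, 0.1353]
eef_rot: [-0.0, 0.998, 0.069, -0.0]
wrist_force: [-0.1, -0.3, -1.8]
opening: 0.0386
grip_force: 19.8
```

```bash
python3 - <<'E'
from h import *
import cv2
delta(.4966,-.2146,.0358,.137)
a=cams.camera("side")[60:280,220:450,::-1]; b=cams.camera("top")[100:320,360:590,::-1]
cv2.imwrite("pics/s4.png",cv2.resize(np.hstack([a,b]),None,fx=1.7,fy=1.7,interpolation=cv2.INTER_CUBIC))
E
```

```text
t 22.8 p [ 0.4958 -0.2149  0.1353] shift mm [ 0.9 -0.2 99.5] turn deg [-0.01  0.05  0.01] F [-0.1 -0.3 -1.8] open 0.0386 grip 19.8
```

View pics/s4.png

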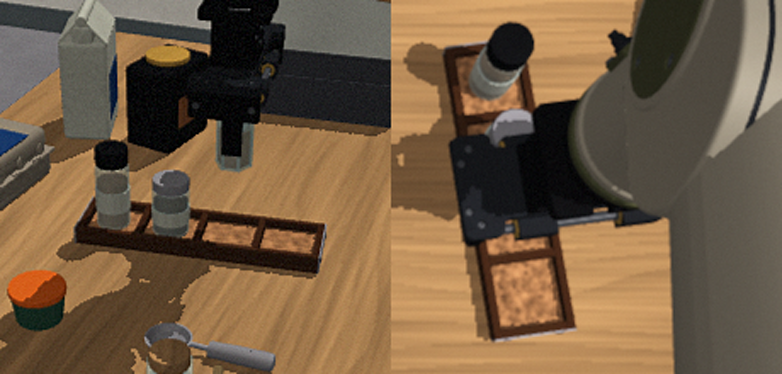

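The tall jar (crop 113,185) and squat jar (171,200) stand upright in the far two wells, and the hex jar is held over its own well. Lowering.

servo_tool --plan '[[[0.0005, 0, 0.015], [0, 0, 0]], [[0, 0, 0.025], [0, 0, 0]], [[0, 0, 0.025], [0, 0, 0]], [[0, 0, 0.017], [0, 0, 0]], [[0, 0, 0.009], [0, 0, 0]], [[0, 0, 0.004], [0, 0, 0]], [[0, 0, 0.0025], [0, 0, 0]], [[0, 0, 0.001], [0, 0, 0]]]'

```text
time_s: 23.7
eef_pos: [0.4974, -0.2145, 0.0377]
eef_rot: [0.0, 0.998, 0.068, 0.0]
wrist_force: [-0.4, -0.2, -0.7]
opening: 0.0391
grip_force: 19.8
```

servo_tool --plan '[[[0, 0, 0.0007], [0, 0, 0]], [[0, 0, 0.0007], [0, 0, 0]], [[0, 0, 0.0005], [0, 0, 0]], [[0, 0, 0], [0, 0, 0]]]'

```text
time_s: 24.1
eef_pos: [0.4972, -0.2145, 0.0358]
eef_rot: [0.0, 0.998, 0.068, 0.0]
wrist_force: [-0.6, -0.1, 0.7]
opening: 0.0385
grip_force: 19.8
```

servo_tool --plan '[[[0, 0, 0.0006], [0, 0, 0]], [[0, 0, 0], [0, 0, 0]]]'

```text
time_s: 24.3
eef_pos: [0.4973, -0.2146, 0.0358]
eef_rot: [0.0, 0.998, 0.068, 0.0]
wrist_force: [-4.2, 1.3, 9.5]
opening: 0.0386
grip_force: 19.8
```

servo_tool --plan '[[[0, 0, 0], [0, 0, 0]], [[0, 0, 0], [0, 0, 0]], [[0, 0, 0], [0, 0, 0]], [[0, 0, 0], [0, 0, 0]], [[0, 0, 0], [0, 0, 0]], [[0, 0, 0], [0, 0, 0]]]' --grip -1

```text
time_s: 24.9
eef_pos: [0.497, -0.2144, 0.0348]
eef_rot: [0.0, 0.998, 0.068, -0.0]
wrist_force: [0.7, 1.2, -0.7]
opening: 0.0786
grip_force: 0.0
```

servo_tool --plan '[[[0, 0, -0.015], [0, 0, 0]], [[0, 0, -0.03], [0, 0, 0]], [[0, 0, -0.04], [0, 0, 0]], [[0, 0, -0.04], [0, 0, 0]], [[0, 0, -0.015], [0, 0, -4]], [[0, 0, 0], [0, 0, -5.5]], [[0, 0, 0], [0, 0, 0]]]'

```text
time_s: 25.6
eef_pos: [0.4974, -0.2145, 0.1765]
eef_rot: [0.001, 0.988, 0.151, 0.001]
wrist_force: [-0.7, -0.3, -0.0]
opening: 0.0869
grip_force: 0.0
```

```bash
python3 - <<'E'
from h import *
delta(.4425,.1238,.17,.303)
E
```

```text
t 25.6 p [ 0.4974 -0.2145  0.1765] shift mm [  48.8 -339.2    6. ] turn deg [ 0.09 -0.08  0.04] F [-0.7 -0.3 -0. ] open 0.0869 grip 0.0
```

servo_tool --plan '[[[0.005, -0.034, 0], [0, 0, 0]], [[0.005, -0.034, 0], [0, 0, 0]], [[0.005, -0.034, 0], [0, 0, 0]], [[0.005, -0.034, 0], [0, 0, 0]], [[0.005, -0.034, 0], [0, 0, 0]], [[0.005, -0.034, 0], [0, 0, 0]], [[0.005, -0.034, 0], [0, 0, 0]], [[0.005, -0.034, 0], [0, 0, 0]]]'

```text
time_s: 26.4
eef_pos: [0.4536, 0.0585, 0.175]
eef_rot: [0.0, 0.989, 0.149, -0.0]
wrist_force: [1.3, -0.4, -0.0]
opening: 0.0871
grip_force: 0.0
```

servo_tool --plan '[[[0.005, -0.034, 0], [0, 0, 0]], [[0.004, -0.031, 0], [0, 0, 0]], [[0, -0.002, 0], [0, 0, 0]], [[0, 0, 0], [0, 0, 0]], [[0, 0, 0], [0, 0, 0]]]'

```text
time_s: 26.9
eef_pos: [0.443, 0.1228, 0.1748]
eef_rot: [0.0, 0.989, 0.149, -0.0]
wrist_force: [-0.1, -0.5, -0.5]
opening: 0.0872
grip_force: 0.0
```

```bash
python3 - <<'E'
from h import *
delta(.4425,.1238,.044,.303)
E
```

```text
t 26.9 p [0.443  0.1228 0.1748] shift mm [ -0.2  -1.2 130.8] turn deg [ 0.02  0.02 -0.19] F [-0.1 -0.5 -0.5] open 0.0872 grip 0.0
```

servo_tool --plan '[[[0, -0.0012, 0.015], [0, 0, 0]], [[0, 0, 0.03], [0, 0, 0]], [[0, 0, 0.033], [0, 0, 0]], [[0, 0, 0.027], [0, 0, 0]], [[0, 0, 0.017], [0, 0, 0]], [[0, 0, 0.009], [0, 0, 0]], [[0, 0, 0], [0, 0, 0]], [[0, 0, 0], [0, 0, 0]]]'

```text
time_s: 27.7
eef_pos: [0.4431, 0.1247, 0.0445]
eef_rot: [0.0, 0.989, 0.15, 0.0]
wrist_force: [0.2, -0.0, 0.9]
opening: 0.0867
grip_force: 0.0
```

servo_tool --plan '[[[0, 0, 0], [0, 0, 0]], [[0, 0, 0], [0, 0, 0]], [[0, 0, 0], [0, 0, 0]], [[0, 0, 0], [0, 0, 0]], [[0, 0, 0], [0, 0, 0]], [[0, 0, 0], [0, 0, 0]], [[0, 0, 0], [0, 0, 0]], [[0, 0, 0], [0, 0, 0]]]' --grip 1

```text
time_s: 28.5
eef_pos: [0.4426, 0.125, 0.0438]
eef_rot: [0.0, 0.989, 0.15, -0.0]
wrist_force: [-0.8, -0.4, -0.0]
opening: 0.0429
grip_force: 19.6
```

```bash
python3 - <<'E'
from h import *
delta(.4253,-.2244,.044,.303)
E
```

```text
t 28.5 p [0.4426 0.125  0.0438] shift mm [-1.204e+02  3.284e+02 -1.000e-01] turn deg [ 0.01  0.   -0.05] F [-0.8 -0.4 -0. ] open 0.0429 grip 19.6
```

servo_tool --plan '[[[0, 0, -0.008], [0, 0, 0]], [[0, 0, -0.015], [0, 0, 0]], [[0, 0, -0.02], [0, 0, 0]], [[0, 0, -0.022], [0, 0, 0]], [[0, 0, -0.02], [0, 0, 0]], [[0, 0, -0.015], [0, 0, 0]], [[-0.004, 0.012, 0], [0, 0, 0]], [[-0.0078, 0.023, 0], [0, 0, 0]]]'

```text
time_s: 29.3
eef_pos: [0.4421, 0.0895, 0.1457]
eef_rot: [-0.0, 0.988, 0.152, 0.001]
wrist_force: [-1.3, -0.7, -0.6]
opening: 0.0422
grip_force: 19.6
```

servo_tool --plan '[[[-0.0102, 0.0277, 0], [0, 0, 0]], [[-0.0102, 0.0277, 0], [0, 0, 0]], [[-0.0102, 0.0277, 0], [0, 0, 0]], [[-0.0102, 0.0277, 0], [0, 0, 0]], [[-0.0102, 0.0277, 0], [0, 0, 0]], [[-0.0102, 0.0277, 0], [0, 0, 0]], [[-0.0102, 0.0277, 0], [0, 0, 0]], [[-0.0102, 0.0277, 0], [0, 0, 0]]]'

```text
time_s: 30.1
eef_pos: [0.4299, -0.1488, 0.1453]
eef_rot: [0.0, 0.989, 0.151, 0.001]
wrist_force: [0.8, -0.5, -1.1]
opening: 0.0425
grip_force: 19.6
```

servo_tool --plan '[[[-0.0102, 0.0277, 0], [0, 0, 0]], [[-0.0102, 0.0277, 0], [0, 0, 0]], [[-0.0066, 0.016, 0], [0, 0, 0]], [[0, 0, 0], [0, 0, 3]], [[0, 0, 0], [0, 0, 4]], [[0, 0, 0], [0, 0, 2.5]], [[0, 0, 0], [0, 0, 0]], [[0, 0, 0], [0, 0, 0]]]'

```text
time_s: 30.9
eef_pos: [0.4254, -0.2239, 0.1447]
eef_rot: [0.0, 0.998, 0.069, 0.0]
wrist_force: [0.5, -0.4, -1.5]
opening: 0.0426
grip_force: 19.6
```

```bash
python3 - <<'E'
from h import *
import cv2
delta(.4253,-.2244,.0438,.137)
a=cams.camera("side")[60:280,220:450,::-1]
cv2.imwrite("pics/s5.png",cv2.resize(a,None,fx=2,fy=2,interpolation=cv2.INTER_CUBIC))
E
```

```text
t 30.9 p [ 0.4254 -0.2239  0.1447] shift mm [ -0.3   0.4 100.9] turn deg [ 0.03 -0.05  0.05] F [ 0.5 -0.4 -1.5] open 0.0426 grip 19.6
```

View pics/s5.png

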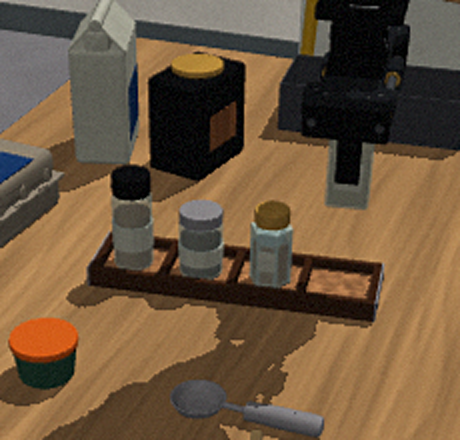

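The tall, squat and hex jars stand upright in their wells (crop 132,225; 200,240; 271,245). The square jar is held over the near well.

servo_tool --plan '[[[0, 0, 0.015], [0, 0, 0]], [[0, 0, 0.025], [0, 0, 0]], [[0, 0, 0.025], [0, 0, 0]], [[0, 0, 0.018], [0, 0, 0]], [[0, 0, 0.009], [0, 0, 0]], [[0, 0, 0.004], [0, 0, 0]], [[0, 0, 0.0025], [0, 0, 0]], [[0, 0, 0.001], [0, 0, 0]]]'

```text
time_s: 31.75
eef_pos: [0.4256, -0.2242, 0.0449]
eef_rot: [0.0, 0.998, 0.068, 0.0]
wrist_force: [-0.3, 0.0, -0.7]
opening: 0.043
grip_force: 19.6
```

servo_tool --plan '[[[0, 0, 0.0007], [0, 0, 0]], [[0, 0, 0.0007], [0, 0, 0]], [[0, 0, 0], [0, 0, 0]], [[0, 0, 0], [0, 0, 0]]]'

```text
time_s: 32.15
eef_pos: [0.4257, -0.2242, 0.0438]
eef_rot: [0.0, 0.998, 0.068, 0.0]
wrist_force: [-1.9, 1.1, 5.7]
opening: 0.0424
grip_force: 19.6
```

servo_tool --plan '[[[0, 0, 0], [0, 0, 0]], [[0, 0, 0], [0, 0, 0]], [[0, 0, 0], [0, 0, 0]], [[0, 0, 0], [0, 0, 0]], [[0, 0, 0], [0, 0, 0]], [[0, 0, 0], [0, 0, 0]]]' --grip -1

```text
time_s: 32.75
eef_pos: [0.4252, -0.224, 0.0429]
eef_rot: [0.0, 0.998, 0.068, 0.0]
wrist_force: [-0.0, -0.4, -0.3]
opening: 0.0818
grip_force: 0.0
```

servo_tool --plan '[[[0, 0, -0.015], [0, 0, 0]], [[0, 0, -0.03], [0, 0, 0]], [[0, 0, -0.04], [0, 0, 0]], [[0, 0, -0.04], [0, 0, 0]], [[0, -0.03, -0.03], [0, 0, 0]], [[0, -0.04, -0.01], [0, 0, 0]], [[0, -0.04, 0], [0, 0, 0]], [[0, -0.04, 0], [0, 0, 0]]]'

```text
time_s: 33.55
eef_pos: [0.4046, -0.0739, 0.2084]
eef_rot: [0.0, 0.998, 0.068, 0.0]
wrist_force: [1.0, 0.9, -0.4]
opening: 0.0873
grip_force: 0.0
```

servo_tool --plan '[[[0, -0.04, 0], [0, 0, 0]], [[0, -0.04, 0], [0, 0, 0]], [[0, -0.03, 0], [0, 0, 0]], [[0, 0, 0], [0, 0, 0]], [[0, 0, 0], [0, 0, 0]]]'

```text
time_s: 34.05
eef_pos: [0.3899, 0.0337, 0.208]
eef_rot: [0.0, 0.998, 0.069, 0.0]
wrist_force: [-0.1, -0.4, -0.4]
opening: 0.0872
grip_force: 0.0
```

```bash
python3 - <<'E'
from h import *
import cv2
a=cams.camera("side")[100:320,220:450,::-1]; b=cams.camera("top")[100:320,360:590,::-1]
cv2.imwrite("pics/s6.png",cv2.resize(np.hstack([a,b]),None,fx=1.7,fy=1.7,interpolation=cv2.INTER_CUBIC))
W=np.array([[.4253,-.2244,.104],[.4966,-.2146,.094],[.5679,-.2048,.084],[.6393,-.195,.116]])
print(((proj(W,"top")-[360,100])*1.7).round(0).tolist(),((proj(W,"side")-[220,100])*1.7).round(0).tolist())
E
```

```text
[[159.0, 286.0], [142.0, 207.0], [126.0, 133.0], [121.0, 45.0]] [[294.0, 108.0], [232.0, 109.0], [172.0, 109.0], [113.0, 78.0]]
```

View pics/s6.png

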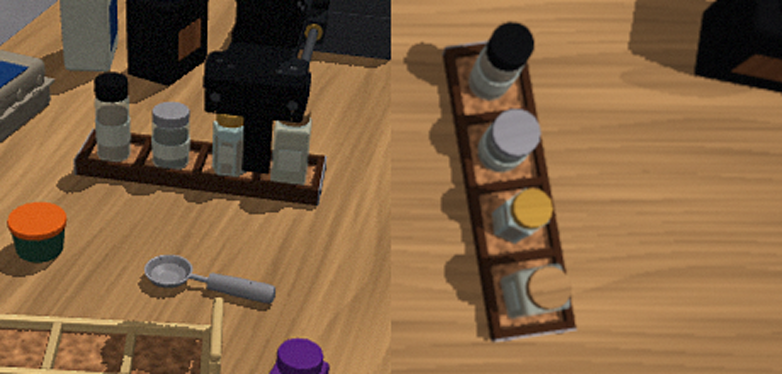

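All four jars stand upright in order. The lids at crop (511,45), (516,133), (531,208) and (549,286) match the predicted positions, and the arm is clear. Handing in.

```bash
python3 -c "
from plant import arm
print(arm.job_done())"
```

```text
the job is handed in; nothing more can be done
None
```

I moved all four jars to the counter rack in their original order (square, hex, squat, tall from the robot outward) and handed the job in; the last pictures show each upright and centred in its well, but no verdict came back.

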